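Finish the morning check of the weighing corner

ROBOT

A 6-joint arm with a two-finger parallel gripper is mounted at the origin on the work surface. World frame = base frame: x ahead of the robot, y to its left, z up, the work surface at z = 0. Lengths are in mm, angles in rad, forces in N, time in s.
With the tool pointing down it reaches from about 325 to 850 mm from the base axis. Payload 15.5 kg.
Tool frame: the origin (TCP) lies between the finger pads; the fingertips stand 14 mm ahead of it and the grasp point (between the pads) lies 5 mm behind it; z points along the fingers, y is the line along which they close (so a half turn about z gives the same grasp; the last joint's range is limited). The gripper opens to 91 mm and grips with 3 to 60 N. Pads are 32 mm wide; open, the fingers measure 118 mm over their backs; the gripper's body (76 mm by 178 mm) begins 60 mm behind the grasp point.
Start: joints at [1.111, 0.494, 1.345, -0, 1.302, -0.096], TCP at [222.388, 584.098, 227.915] pointing down, gripper open.
Joint ranges: [-2.91, 2.91], [-0.82, 2.16], [0.22, 2.67], [-1.22, 4.37], [0.12, 2.79], [-3.08, 3.08]. Speed limits (rad/s): [1.89, 1.89, 2.57, 3.01, 3.01, 3.01].

INTERFACE

Orientations are given as a 3x3 rotation matrix whose columns are the frame's x, y, z axes.
In Python, from cell import manip gives the robot as it stands. Calls block until the motion is done:
- manip.goto(position, orientation): joint-space move of the TCP to a pose.
- manip.servo_line(position, frame=None, velocity=150, force_limit=None): straight line of the TCP; frame=None keeps the orientation; velocity is the mean speed in mm/s. With force_limit (N) it stops when the force on the tool has changed by that much, and returns True; else False.
- manip.set_joints(angles): joint-space move.
- manip.set_gripper(opening, squeeze=None): finger opening in mm; squeeze is the grip in N (None keeps the last); returns when the fingers have stopped.
- manip.hold(seconds).
- manip.solve_ik(position, orientation): joint angles nearest the present ones, or None.
- manip.camera(name): name is "side" or "top" or "wrist"; returns the picture (420x560x3 uint8, red, green, blue); there is no depth.
- manip.get_calibration(name): a dict with "fx", "fy", "cx", "cy" (pixels), "k1" (the pictures are not rectified: a ray, as slopes to the right and down, at radius r is drawn at 1 + k1 r^2 times it, then the intrinsics apply), "R" (3x3) and "t" (3): a world point X has camera coordinates R X + t; the wrist camera has in their place "hand_eye" (4x4, takes a point from camera to tool coordinates, whose origin is the TCP and whose axes are the flange's). Camera axes: x right, y down, z forward; pixel columns grow to the right and rows downward; lengths in mm; the calibration is good to about 2 mm. A picture is of the moment at which its call begins: read the wrist's pose just before it. get_calibration takes no time and is no camera call.
A pose or a line that the arm cannot do raises manip.IKError and nothing moves.
- manip.job_done(): hands the job in; it is judged then, once.
Readings, each from a call of its own:
- manip.current_clock(): time.
- manip.current_joint_positions(): joint angles.
- manip.current_dq(): joint speeds.
- manip.current_tau(): joint torques, N m.
- manip.current_ee_pos(): TCP position.
- manip.current_ee_rot(): TCP orientation.
- manip.current_contact_force(): force on the tool from outside, world axes, zero at the start.
- manip.current_moment(): the same for the moment, N m.
- manip.current_grip_width(): finger opening in mm.
- manip.current_finger_force(): force on a finger pad.
Only numpy, scipy, OpenCV 4.12 (cv2) and the standard library are available. Lean on these libraries where they do the work, as an engineer would, in place of code of your own. Each camera call takes 0.05 s, during which the arm holds its last target. There are 200 camera calls.

TASK

Finish the morning check so that weighing can begin: take the brass check weight off the balance, put it in its blue case and close the lid fully. Prove the spring pull gauge: draw its black handle out until the yellow pointer is level with the red marker, hold it there for a good two seconds, and let it go fully home. Before or after that, queue all the white sample bottles upright in a row on the paper strip, one inside each printed ring, filling the rings from the blue-bar end with no gap, without disturbing the amber jar, spatula and pen.

Things in the scene. Friction and masses are not known exactly. Their poses are not given: they have to be found in the camera images.
- bottle1: squat white sample bottle, 48 mm across up to 40 mm high, then a 29 mm wide neck and cap, 61 mm tall in all, heavy at the bottom; loose; origin at the centre of its underside, z up along it. Three to five bottles are present
- bottle2: squat white sample bottle, 48 mm across up to 40 mm high, then a 29 mm wide neck and cap, 61 mm tall in all, heavy at the bottom; loose; origin at the centre of its underside, z up along it. Three to five bottles are present
- bottle3: squat white sample bottle, 48 mm across up to 40 mm high, then a 29 mm wide neck and cap, 61 mm tall in all, heavy at the bottom; loose; origin at the centre of its underside, z up along it. Three to five bottles are present
- bottle4: squat white sample bottle, 48 mm across up to 40 mm high, then a 29 mm wide neck and cap, 61 mm tall in all, heavy at the bottom; loose; origin at the centre of its underside, z up along it. Three to five bottles are present
- bottle5: squat white sample bottle, 48 mm across up to 40 mm high, then a 29 mm wide neck and cap, 61 mm tall in all, heavy at the bottom; loose; origin at the centre of its underside, z up along it. Three to five bottles are present
- ring1 (a point): ring 1 of 5 printed on the flat paper strip, counted from the end with the blue bar: its centre at bench height; inner diameter 64 mm; rings are 68 mm apart in a straight line along the point's y axis, which runs away from the blue bar; the strip has no thickness to speak of
- ring2 (a point): ring 2 of 5 printed on the flat paper strip, counted from the end with the blue bar: its centre at bench height; inner diameter 64 mm; rings are 68 mm apart in a straight line along the point's y axis, which runs away from the blue bar; the strip has no thickness to speak of
- ring3 (a point): ring 3 of 5 printed on the flat paper strip, counted from the end with the blue bar: its centre at bench height; inner diameter 64 mm; rings are 68 mm apart in a straight line along the point's y axis, which runs away from the blue bar; the strip has no thickness to speak of
- ring4 (a point): ring 4 of 5 printed on the flat paper strip, counted from the end with the blue bar: its centre at bench height; inner diameter 64 mm; rings are 68 mm apart in a straight line along the point's y axis, which runs away from the blue bar; the strip has no thickness to speak of
- ring5 (a point): ring 5 of 5 printed on the flat paper strip, counted from the end with the blue bar: its centre at bench height; inner diameter 64 mm; rings are 68 mm apart in a straight line along the point's y axis, which runs away from the blue bar; the strip has no thickness to speak of
- check_weight: brass check weight, a cylinder 36 mm across and 34 mm high with a 24 mm knob on top, 50 mm in all, 0.3 kg; origin at the centre of its underside; it starts upright on the balance's pan, 116 mm across, whose top is 70 mm above the bench (white balance, fixed, 230 x 180 mm, 55 mm high)
- case_in (a point): centre of the inner floor of the blue weight case (fixed, outside 140 x 140 x 65 mm tall, walls and floor 5 mm, open top); 5 mm above the bench; its lid is hinged along the rim on its +x side
- case_lid (a joint): angle of the case's lid in rad: 0 closed flat, about 1.7 standing open; a stiff hinge, it stays where it is left
- case_lid_hinge (a point): middle of the lid's hinge line, 65.5 mm above the bench, 70 mm from the case's centre; the axes are the lid's: y along the hinge, the lid (140 x 140 x 8 mm) reaches to its -x, z is its outer face's normal, on which a black knob stands 110 mm from the hinge in mid-width, about 45 mm tall
- gauge_pull (a joint): spring pull gauge (fixed; grey housing 150 x 50 x 60 mm tall, a white scale bar 24 mm wide and 12 mm high beside its rod, 42 mm to the side): how far the handle is drawn out, in m: 0 home, 0.095 at the stop; a spring draws it back (about 3 N at home, 11 N at 75 mm)
- pull_grip (a point): point to grip on the gauge's black handle, an upright plate 14 mm thick (along the pull), 44 mm wide, from 14 to 80 mm above the bench; the point is on its centre line 60 mm above the bench. At home 48 mm is free between the plate and the housing over the rod (rod 10 mm thick, top at 35 mm). The point's axes are the gauge's: pull along its -x, the scale bar lies to its +y
- pointer (a point): the yellow pointer that moves with the handle over the scale bar, 22 mm above the bench; axes as the gauge's
- red_marker: red marker clip across the scale bar, 6 mm long along the bar, 18 mm tall, fixed; origin under its centre; its x and y axes are those of the gauge. The pointer is level with it when their positions along x agree
- amber_jar: bystander: amber glass jar with a white lid, 48 mm across, 75 mm tall; loose; origin at the middle of its underside as it lies or stands
- scoop: bystander: spatula, 170 mm long; loose; origin at the middle of its underside as it lies or stands
- pen: bystander: black pen, about 140 mm long; loose; origin at the middle of its underside as it lies or stands
Not all that is in view belongs to the job. There is more than one size of the check_weight; the one meant has the size given above.

How it is judged (in metres and radians):
On the way:
1. the gauge is drawn out to the red marker, within 5 mm, and held there for 1.5 s (x of pointer in the frame of red_marker between -0.005 and 0.005 m), for 1.5 s.
At the end, for the whole second after the job is handed in: Every bottle present stands upright on the bench with its centre within 8 mm of a ring's centre, the rings filled from the blue-bar end without a gap; the check weight is inside the case and the lid is closed to within 0.05 rad; the gauge's handle is home to within 4 mm ((horizontal distance between bottle1 and ring1 below 0.008 m or horizontal distance between bottle1 and ring2 below 0.008 m or horizontal distance between bottle1 and ring3 below 0.008 m or horizontal distance between bottle1 and ring4 below 0.008 m or horizontal distance between bottle1 and ring5 below 0.008 m) and (horizontal distance between bottle2 and ring1 below 0.008 m or horizontal distance between bottle2 and ring2 below 0.008 m or horizontal distance between bottle2 and ring3 below 0.008 m or horizontal distance between bottle2 and ring4 below 0.008 m or horizontal distance between bottle2 and ring5 below 0.008 m) and (horizontal distance between bottle3 and ring1 below 0.008 m or horizontal distance between bottle3 and ring2 below 0.008 m or horizontal distance between bottle3 and ring3 below 0.008 m or horizontal distance between bottle3 and ring4 below 0.008 m or horizontal distance between bottle3 and ring5 below 0.008 m) and (horizontal distance between bottle4 and ring1 below 0.008 m or horizontal distance between bottle4 and ring2 below 0.008 m or horizontal distance between bottle4 and ring3 below 0.008 m or horizontal distance between bottle4 and ring4 below 0.008 m or horizontal distance between bottle4 and ring5 below 0.008 m) and (horizontal distance between bottle5 and ring1 below 0.008 m or horizontal distance between bottle5 and ring2 below 0.008 m or horizontal distance between bottle5 and ring3 below 0.008 m or horizontal distance between bottle5 and ring4 below 0.008 m or horizontal distance between bottle5 and ring5 below 0.008 m) and angle between each of bottle1, bottle2, bottle3, bottle4, bottle5's own z axis and vertical below 0.15 rad and linear speed of each of bottle1, bottle2, bottle3, bottle4, bottle5 below 0.02 m/s and height (world z) of each of bottle1, bottle2, bottle3, bottle4, bottle5 below 0.01 m and horizontal distance between any of bottle1, bottle2, bottle3, bottle4, bottle5 and ring1 below 0.008 m and horizontal distance between any of bottle1, bottle2, bottle3, bottle4, bottle5 and ring2 below 0.008 m and horizontal distance between any of bottle1, bottle2, bottle3, bottle4, bottle5 and ring3 below 0.008 m and (not (horizontal distance between any of bottle1, bottle2, bottle3, bottle4, bottle5 and ring5 below 0.008 m) or horizontal distance between any of bottle1, bottle2, bottle3, bottle4, bottle5 and ring4 below 0.008 m) and x of check_weight in the frame of case_in between -0.066 and 0.066 m and y of check_weight in the frame of case_in between -0.066 and 0.066 m and z of check_weight in the frame of case_in between -0.01 and 0.055 m and value of joint case_lid below 0.05 rad and value of joint gauge_pull below 0.004 m); the robot touches nothing.
It fails at once if a bystander (amber jar, spatula, pen) is moved more than 5 cm from where it was or knocked over (distance of any of amber_jar, scoop, pen from where it was at the start of the episode above 0.05 m or angle between amber_jar's own z axis and vertical above 0.6 rad).
Of bottle1, bottle2, bottle3, bottle4, bottle5 only 3 to 5 are there at a start; the rules pass over those that are not, and their reading is None.
At some moment in a run one of bottle1, bottle2, bottle3, bottle4, bottle5 may be knocked a few centimetres aside while the robot is not near it.
It also fails if it takes over 208 s, if anything falls off the work surface, if the arm or the gripper's body presses on something with over 40 N, if the wrist force passes 120 N, or if a joint passes its speed limit or range.

## Working session

There is one attempt and no reset: what is moved stays moved. The work goes in short steps, each a Python script; the robot and the scene stay as the last script left them, time stands still between calls to the robot, and variables do not carry over. Pictures are saved under pics/ and viewed, at most 14 in all, crops included, and the job is handed in when it is done.

```bash
mkdir -p pics; ls
cat > h.py <<'E'
import numpy as np, cv2
from cell import manip as m
def save(name,f):
    im=m.camera(name); cv2.imwrite(f'pics/{f}.png',im[:,:,::-1]); return im
E
python3 - <<'E'
from h import *
for c in ('top','side','wrist'): print(c,m.get_calibration(c))
save('top','top0'); save('side','side0')
print(m.current_clock())
for c in ('top','side'):
    im=cv2.imread(f'pics/{c}0.png'); cv2.imwrite(f'pics/{c}0b.png',cv2.resize(im,(800,600),interpolation=cv2.INTER_CUBIC))
E
```

```text
pics
top {'fx': 517.5058130153893, 'fy': 517.5058130153893, 'cx': 284.14491467469253, 'cy': 207.4345873736611, 'k1': 0.013956258772816994, 'R': array([[-0.01267511, -0.99990441, -0.00552299],
       [-0.98117702,  0.01350175, -0.19263788],
       [ 0.19269404,  0.00297732, -0.98125437]]), 't': array([  38.87585183,  505.89281179, 1435.79647676])}
side {'fx': 496.62517609257816, 'fy': 496.62517609257816, 'cx': 278.5217474493649, 'cy': 207.43307397874358, 'k1': -0.007316048047390781, 'R': array([[-0.97224541, -0.23363386,  0.01241288],
       [-0.15994998,  0.62502355, -0.76404291],
       [ 0.17074795, -0.74482265, -0.64504601]]), 't': array([ 517.18942022,  140.85971041, 1072.26833511])}
wrist {'fx': 368.1563797257134, 'fy': 368.1563797257134, 'cx': 278.0780989837642, 'cy': 204.21880018227043, 'k1': -0.05006053802297138, 'hand_eye': array([[-1.66421851e-04, -9.70904531e-01, -2.39466833e-01,
         6.76662956e+01],
       [ 9.99999599e-01, -3.72266549e-04,  8.14365367e-04,
         1.27128281e+00],
       [-8.79816516e-04, -2.39466601e-01,  9.70904204e-01,
        -1.57481622e+02],
       [ 0.00000000e+00,  0.00000000e+00,  0.00000000e+00,
         1.00000000e+00]])}
0.1
```

View pics/top0b.png

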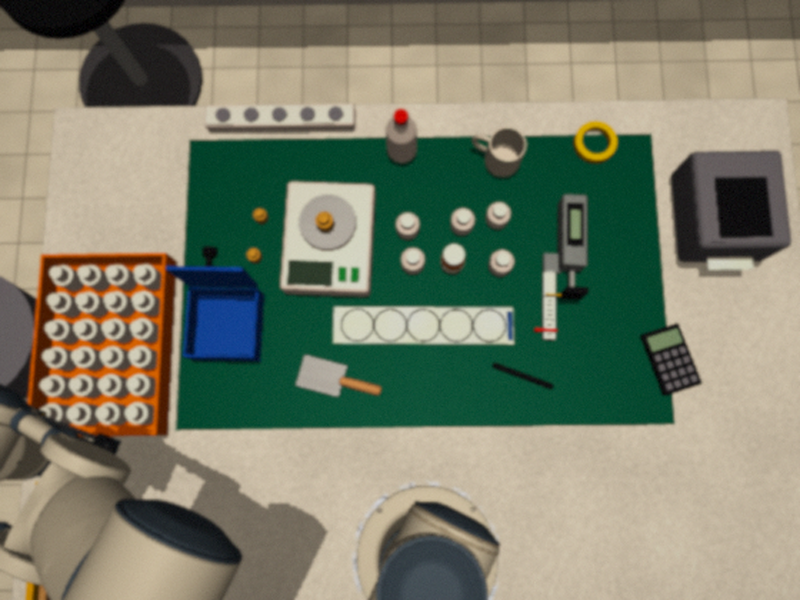

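View pics/side0b.png

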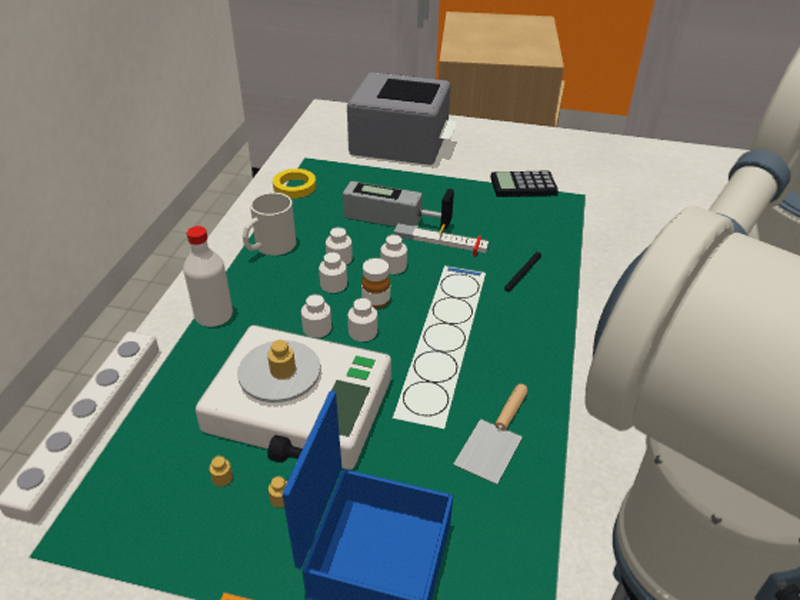

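The top view (800-wide) shows five white bottles at about (407,223), (462,220), (498,213), (412,259) and (501,261). The amber jar is at (453,257), the rings run along row 324 from (490) to (357) with the blue bar at 511, and the weight is on the pan at (324,220). The case is at (223,325) with its lid standing open on the far side, the gauge handle is at (573,293) and the red marker at (545,330). The side view agrees.

```bash
cat >> h.py <<'E'
DOWN=lambda a: np.array([[np.cos(a),np.sin(a),0],[np.sin(a),-np.cos(a),0],[0,0,-1.]])  # tool x at angle a, y closes perpendicular
def cam(name,pose=None):
    c=m.get_calibration(name)
    if name=='wrist':
        p,R=pose if pose else (np.array(m.current_ee_pos()),np.array(m.current_ee_rot()))
        T=np.eye(4);T[:3,:3]=R;T[:3,3]=p; W=T@c['hand_eye']; c['R']=W[:3,:3].T; c['t']=-W[:3,:3].T@W[:3,3]
    return c
def ray(c,u,v):
    x=np.array([(u-c['cx'])/c['fx'],(v-c['cy'])/c['fy']]); y=x.copy()
    for _ in range(10): y=x/(1+c['k1']*(y@y))
    R=c['R']; d=R.T@np.array([y[0],y[1],1]); return -R.T@c['t'],d/np.linalg.norm(d)
def atz(c,u,v,z):
    o,d=ray(c,u,v); return o+d*(z-o[2])/d[2]
def tri(obs):
    A=np.zeros((3,3));b=np.zeros(3);L=[]
    for c,u,v in obs:
        o,d=ray(c,u,v);P=np.eye(3)-np.outer(d,d);A+=P;b+=P@o;L.append((o,P))
    X=np.linalg.solve(A,b); return X,max(np.linalg.norm(P@(X-o)) for o,P in L)
def proj(c,X):
    p=c['R']@np.asarray(X,float)+c['t'];x=p[:2]/p[2];x=x*(1+c['k1']*(x@x));return np.array([c['cx']+c['fx']*x[0],c['cy']+c['fy']*x[1]])
E
python3 - <<'E'
from h import *
np.set_printoptions(precision=1,suppress=True)
t,s=cam('top'),cam('side')
P={'b407':((407,219),(315,302)),'b462':((462,215),(332,260)),'b498':((498,208),(339,235)),'b412':((412,256),(362,306)),'b501':((501,257),(395,241)),
'jarlid':((453,253),(376,267)),'weight':((324,217),(281,347)),'handle':((573,293),(448,195)),'lidknob':((209,251),(275,449)),'marker':((541,330),(478,240))}
for k,(a,b) in P.items():
    print(k,*tri([(t,a[0]*.7,a[1]*.7),(s,b[0]*.7,b[1]*.7)]))
for k,a in dict(r1=(490,324.5),r5=(357,324.5),bar=(511,325),case=(223,328)).items(): print(k,atz(t,a[0]*.7,a[1]*.7,0))
for k,a in dict(r1=(460,287),r5=(426,399)).items(): print(k,atz(s,a[0]*.7,a[1]*.7,0))
E
```

```text
b407 [663.5  27.7  57.1] 1.9412672197179273
b462 [670.6 -84.6  56.8] 1.7723752638971368
b498 [ 682.6 -158.6   56.9] 3.465389718705916
b412 [587.1  18.8  57.1] 0.5718725489244159
b501 [ 579.2 -160.2   60.9] 2.799127471799622
jarlid [586.8 -63.1  73.9] 1.574608815155532
weight [653.2 190.5 113.4] 1.3769049875780273
handle [ 504.8 -295.4   83.6] 2.9789472924614344
lidknob [573.7 397.1 174. ] 0.87334870789462
marker [ 437.6 -238.5   32.9] 0.6980266266469239
r1 [ 454.5 -140.1    0. ]
r5 [458.3 134.    0. ]
bar [ 452.9 -183.2    0. ]
case [454.7 410.1   0. ]
r1 [ 452. -136.    0.]
r5 [456.8 134.7  -0. ]
```

Run:
```python
from h import *
import pickle
D={}
for k,y in (('B',150),('A',-130)):
    m.goto([520,y,290],DOWN(0)); pose=(np.array(m.current_ee_pos()),np.array(m.current_ee_rot()))
    im=save('wrist','w'+k); D[k]=pose
    cv2.imwrite(f'pics/w{k}b.png',cv2.resize(im[:,:,::-1],(800,600),interpolation=cv2.INTER_CUBIC))
pickle.dump(D,open('poses.pkl','wb')); print(D,m.current_clock(),m.current_joint_positions())
```

```text
{'B': (array([519.84675582, 150.52545449, 289.9078246 ]), array([[ 9.99998680e-01,  1.61507911e-03, -1.79809620e-04],
       [ 1.61509796e-03, -9.99998690e-01,  1.04757655e-04],
       [-1.79640193e-04, -1.05047927e-04, -9.99999978e-01]])), 'A': (array([ 520.16825847, -128.97413504,  289.98988111]), array([[ 9.99999740e-01,  7.20881544e-04,  4.29381863e-06],
       [ 7.20879749e-04, -9.99999658e-01,  4.04341030e-04],
       [ 4.58529915e-06, -4.04337830e-04, -9.99999918e-01]]))} 3.2 [-3.54160636e-01  3.09553758e-01  1.47394982e+00  2.96406583e-04
  1.35819220e+00  1.21515270e+00]
```

View pics/wAb.png

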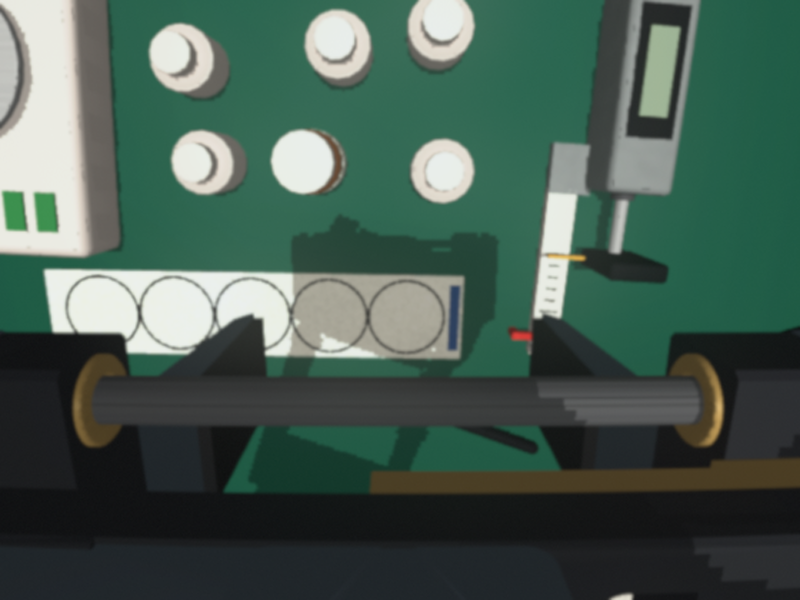

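View pics/wBb.png

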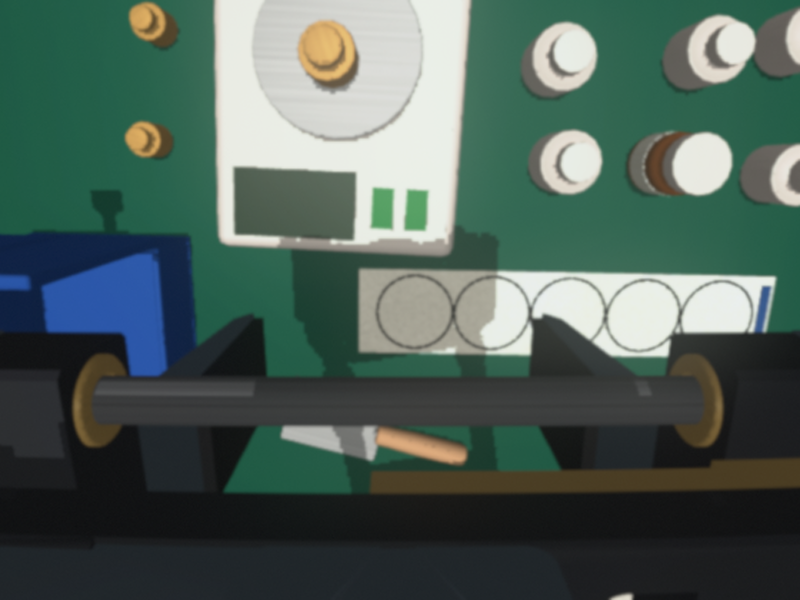

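View A shows caps at (173,55), (335,42), (442,19), (194,164) and (445,172), the jar lid at (302,161), rings from (406,316) to (103,310), the yellow pointer at (567,257), the red marker at (521,335) and the handle near (630,268). View B shows the weight's knob at (322,43), caps at (572,54), (735,43) and (579,163), and rings from (415,312) to (717,313).

Run:
```python
from h import *
import pickle
np.set_printoptions(precision=1,suppress=True)
D=pickle.load(open('poses.pkl','rb'));A,B,t,s=cam('wrist',D['A']),cam('wrist',D['B']),cam('top'),cam('side')
q=.7
caps={'b1':(173,55),'b2':(335,42),'b3':(442,19),'b4':(194,164),'b5':(445,172)}
for k,a in caps.items(): print(k,'A z61',atz(A,a[0]*q,a[1]*q,61))
for k,a,b in (('b1',(173,55),(572,54)),('b2',(335,42),(735,43)),('b4',(194,164),(579,163)),('jar',(302,161),(702,163))): print(k,*tri([(A,a[0]*q,a[1]*q),(B,b[0]*q,b[1]*q)]))
print('weight',*tri([(B,322*q,43*q),(t,324*q,217*q),(s,281*q,345*q)]),atz(B,322*q,43*q,120))
ra=[(406,316),(330,316),(253,313),(177,312),(103,310)];rb=[(717,313),(643,314),(568,313),(491,312),(415,312)]
for a,b in zip(ra,rb): print('ring',atz(A,a[0]*q,a[1]*q,0),atz(B,b[0]*q,b[1]*q,0),tri([(A,a[0]*q,a[1]*q),(B,b[0]*q,b[1]*q)])[0])
print('pointer',atz(A,553*q,256*q,22),'marker top',atz(A,521*q,333*q,18))
# crops
def crop(f,x,y,w,h,k,o):
    im=cv2.imread(f'pics/{f}.png')[y:y+h,x:x+w]; cv2.imwrite(f'pics/{o}.png',cv2.resize(im,None,fx=k,fy=k,interpolation=cv2.INTER_CUBIC)); return im
crop('wA',340,0,160,250,2.4,'c1'); crop('top0',360,120,80,130,4.6,'c2')
a,b=cv2.imread('pics/c1.png'),cv2.imread('pics/c2.png'); h=600
a=cv2.copyMakeBorder(a,0,h-a.shape[0],0,0,0);b=cv2.copyMakeBorder(b,0,h-b.shape[0],0,0,0)
cv2.imwrite('pics/cc.png',np.hstack([a,b])); print(a.shape,b.shape)
```

```text
b1 A z61 [661.1  28.6  61. ]
b2 A z61 [668.2 -84.4  61. ]
b3 A z61 [ 682.9 -157.5   61. ]
b4 A z61 [586.8  19.6  61. ]
b5 A z61 [ 580.6 -161.4   61. ]
b1 [661.9  30.4  56.5] 0.05965760684196881
b2 [669.9 -84.2  59.5] 1.3899320507840918
b4 [587.   20.6  58.2] 0.23692634350162423
jar [588.4 -61.3  74.9] 0.01994459047545088
weight [652.7 192.8 119.6] 3.9392425538101494 [654.9 196.1 120. ]
ring [ 454.8 -134.9    0. ] [ 457.3 -136.2    0. ] [ 456.8 -134.8    2.5]
ring [454.7 -67.4   0. ] [456.4 -67.7   0. ] [455.8 -67.6   0.6]
ring [457.4   1.1   0. ] [457.4   0.4   0. ] [457.7   0.8   1.2]
ring [458.1  69.6   0. ] [458.2  69.2   0. ] [458.4  69.3   0.7]
ring [459.8 137.5   0. ] [458.2 136.5   0. ] [459.5 136.6   1.7]
pointer [ 512.8 -255.3   22. ] marker top [ 444.9 -233.6   18. ]
(600, 384, 3) (600, 368, 3)
```

View pics/cc.png

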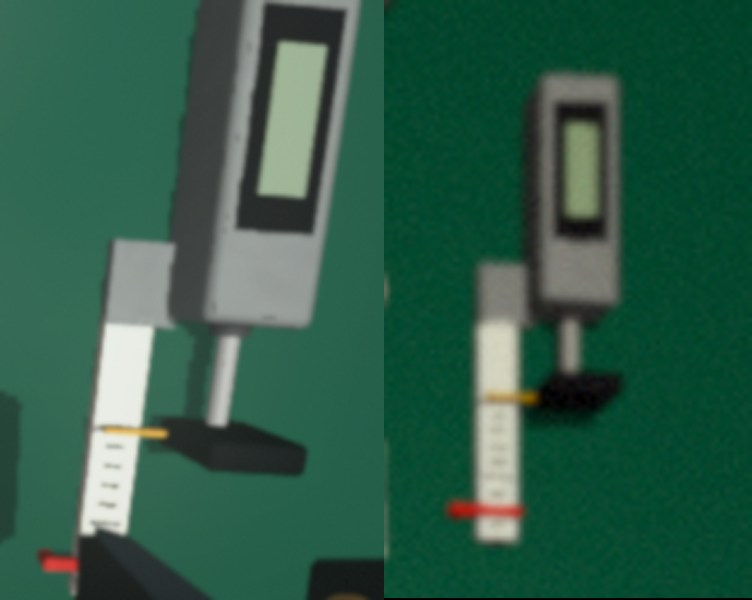

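The left panel (wrist A, ×2.4) shows the scale bar edges at (105,323)→(78,540), the pointer at (135,432) and the handle's top at about (258,458). The right panel (top, ×4.6) shows the pointer at (510,397), the marker at (500,511) and the housing.

Run:
```python
from h import *
import pickle
np.set_printoptions(precision=1,suppress=True)
D=pickle.load(open('poses.pkl','rb'));A,t=cam('wrist',D['A']),cam('top')
a=lambda u,v,z: atz(A,340+u/2.4,v/2.4,z)
T=lambda u,v,z: atz(t,360+(u-384)/4.6,120+v/4.6,z)
ang=lambda p,q: np.degrees(np.arctan2(*(p-q)[[1,0]]))
print('bar',a(105,323,12),a(78,540,12),ang(a(105,323,12),a(78,540,12)),ang(a(153,325,12),a(126,530,12)),ang(T(477,320,12),T(477,540,12)))
print('housing right edge',ang(a(360,0,60),a(312,322,60)),'T',ang(T(620,77,60),T(620,302,60)))
print('handle top A',a(212,445,80),a(305,475,80),a(258,458,80),'across',ang(a(213,468,80),a(303,475,80)))
print('handle T', T(590,385,80))
print('pointer',a(135,432,22),T(512,397,22),'marker',T(500,511,16),a(58,563,16))
im=cv2.imread('pics/top0.png')
hsv=cv2.cvtColor(im,cv2.COLOR_BGR2HSV)[120:250,360:440].astype(int)
for n,z,lo,hi,sl in (('y',22,15,32,(110,130)),('r',16,-1,8,(90,100))):
    H=hsv[:,:,0];S=hsv[:,:,1]; w=((H>lo)&(H<hi)&(S>120)&(hsv[:,:,2]>80)); v,u=np.nonzero(w); print(n,len(u),u.mean()+360,v.mean()+120,atz(t,u.mean()+360,v.mean()+120,z))
```

```text
bar [ 563.9 -250.7   12. ] [ 453.5 -244.2   12. ] -3.4107375052072784 -3.1346006487034543 -2.774770666980691
housing right edge -2.8529110170945517 T -3.3965446474776506
handle top A [ 516.6 -280.9   80. ] [ 503.5 -323.2   80. ] [ 511.  -301.6   80. ] across 85.68362125858535
handle T [ 506.4 -306.7   80. ]
pointer [ 511.8 -266.2   22. ] [ 510.9 -270.5   22. ] marker [ 438.9 -260.4   16. ] [ 442.3 -233.5   16. ]
y 16 389.0 205.9375 [ 512. -274.   22.]
r 37 381.0 230.3783783783784 [ 441.1 -248.2   16. ]
```

```bash
cat > gauge.py <<'E'
from h import *
np.set_printoptions(precision=2,suppress=True)
g=np.radians(-3.2); gx=np.array([np.cos(g),np.sin(g),0]); gy=np.array([-gx[1],gx[0],0]); t=cam('top'); s=cam('side')
def meas(tag):
    out=[]
    for n,c in (('top',t),('side',s)):
        im=save(n,tag+n); hsv=cv2.cvtColor(im,cv2.COLOR_RGB2HSV).astype(int)
        for col,z,lo,hi in (('y',22,15,32),('r',16,-1,8)):
            u0,v0=proj(c,[475,-258,15]); H=hsv[...,0]; w=(H>lo)&(H<hi)&(hsv[...,1]>120)&(hsv[...,2]>80)
            M=np.zeros_like(w); M[int(v0)-28:int(v0)+28,int(u0)-28:int(u0)+28]=1; v,u=np.nonzero(w&M)
            X=atz(c,u.mean(),v.mean(),z) if len(u) else np.full(3,np.nan); out.append((X@gx)); print(tag,n,col,len(u),X)
    print('top diff',out[0]-out[1],'side diff',out[2]-out[3])
if __name__=='__main__':
    R=DOWN(g-np.pi/2)
    m.set_gripper(45,40)
    m.goto([511,-302,150],R); meas('g0')
    print('q',m.current_joint_positions(), 'contact',m.servo_line([511,-302,55],velocity=100,force_limit=8),m.current_ee_pos())
    m.set_gripper(0,40); print('width',m.current_grip_width())
    p=np.array(m.current_ee_pos()); np.save('gp.npy',p)
    m.servo_line(p-70.5*gx,velocity=60); print(m.current_ee_pos()-p,m.current_contact_force(),m.current_grip_width(),m.current_clock())
    meas('g1')
E
python3 gauge.py
```

```text
g0 top y 0 [nan nan nan]
g0 top r 0 [nan nan nan]
g0 side y 10 [ 512.95 -274.4    22.  ]
g0 side r 42 [ 441.27 -242.98   16.  ]
top diff nan side diff 73.31896176796693
q [-0.63  0.53  1.52  0.    1.09  2.56] contact False [ 511.32 -302.24   55.55]
width 13.544570350110925
[-69.67   3.8    0.02] [10.31  1.62 -4.79] 13.874684502927021 8.4083
g1 top y 0 [nan nan nan]
g1 top r 0 [nan nan nan]
g1 side y 11 [ 443.29 -267.26   22.  ]
g1 side r 38 [ 441.07 -240.67   16.  ]
top diff nan side diff 3.701574387863616
```

Run:
```python
from gauge import *
p=np.array(m.current_ee_pos()); m.servo_line(p-2.9*gx,velocity=30); p0=np.load('gp.npy'); print(m.current_ee_pos()-p0)
meas('g2')
im=cv2.imread('pics/g2side.png'); u,v=proj(s,[450,-265,20]).astype(int); c=im[v-40:v+40,u-50:u+50]; print(u,v)
cv2.imwrite('pics/g2c.png',cv2.resize(c,None,fx=7,fy=7,interpolation=cv2.INTER_CUBIC))
```

```text
[-71.83   3.92   0.03]
g2 top y 0 [nan nan nan]
g2 top r 0 [nan nan nan]
g2 side y 9 [ 441.05 -268.37   22.  ]
g2 side r 35 [ 441.12 -238.17   16.  ]
top diff nan side diff 1.6214047692180316
331 165
```

View pics/g2c.png

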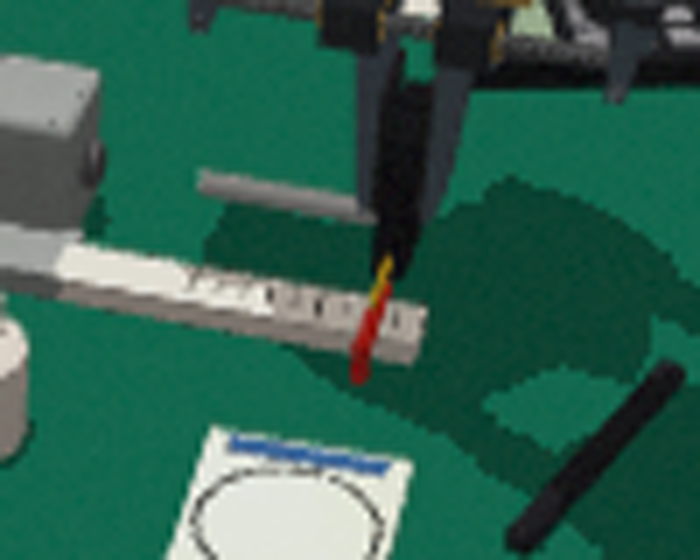

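In the side view the yellow pointer (385,265) runs straight into the red marker (365,340), so they are level. I'll hold, then release.

Run:
```python
from gauge import *
p0=np.load('gp.npy'); p=np.array(m.current_ee_pos()); m.servo_line(p-0.7*gx,velocity=20); m.hold(2.8); print(m.current_ee_pos()-p0)
m.servo_line(p0+0.5*gx,velocity=60); print(m.current_ee_pos()-p0,m.current_contact_force())
m.set_gripper(45); m.hold(.2); m.servo_line(p0+[0,0,110],velocity=150); meas('g3')
# look at weight, case
import pickle
D={}
for k,P in (('W',[590,200,290]),('C',[390,395,290])):
    m.goto(P,DOWN(0)); D[k]=(np.array(m.current_ee_pos()),np.array(m.current_ee_rot())); im=save('wrist','w'+k)
pickle.dump(D,open('poses2.pkl','wb')); print(m.current_clock(),m.current_joint_positions())
a,b=[cv2.resize(cv2.imread(f'pics/w{k}.png')[:250],(800,357),interpolation=cv2.INTER_CUBIC)[:300] for k in 'WC']
cv2.imwrite('pics/wc.png',np.vstack([a,b]))
```

```text
[-71.67   3.89   0.04]
[ 0.01 -0.02  0.01] [-2.32  0.52  3.47]
g3 top y 0 [nan nan nan]
g3 top r 0 [nan nan nan]
g3 side y 10 [ 512.95 -274.4    22.  ]
g3 side r 42 [ 441.27 -242.98   16.  ]
top diff nan side diff 73.31896176796693
18.1833 [ 0.68  0.34  1.43 -0.    1.37  2.25]
```

View pics/wc.png

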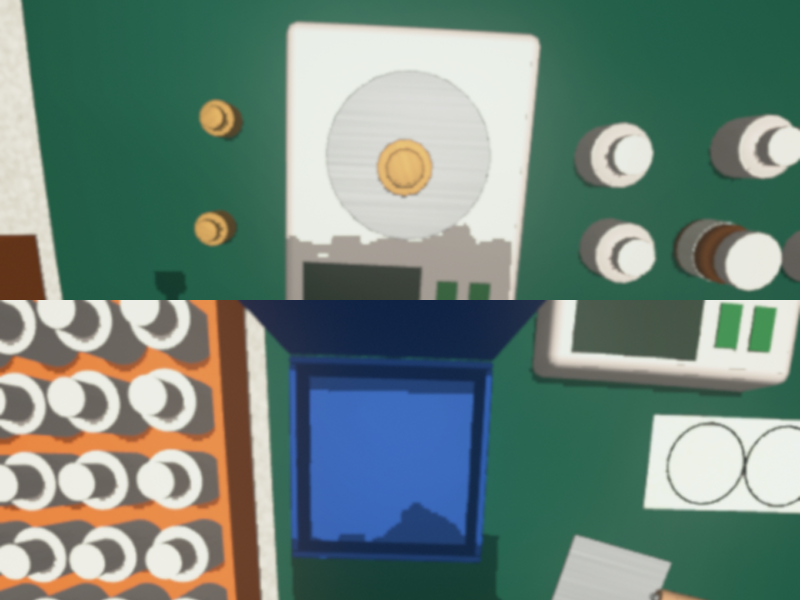

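The upper panel shows the weight's knob centred at (405,168). The lower panel shows the case rim's outer corners at about (290,64), (491,66), (293,256) and (483,261) in that panel, with the lid standing open above.

Run:
```python
from h import *
import pickle
np.set_printoptions(precision=1,suppress=True)
D=pickle.load(open('poses2.pkl','rb'));W,C=cam('wrist',D['W']),cam('wrist',D['C']);t=cam('top')
B=cam('wrist',pickle.load(open('poses.pkl','rb'))['B'])
q=.7
print('weight',atz(W,405*q,168*q,120),tri([(W,405*q,168*q),(B,322*q,43*q)]),tri([(W,405*q,168*q),(t,324*q,217*q)]))
cs=[atz(C,u*q,v*q,65) for u,v in ((290,64),(491,66),(483,261),(293,256))]
print(*cs,np.mean(cs,0)); 
fl=[atz(C,u*q,v*q,5) for u,v in ((310,77),(474,80),(468,246),(310,240))]; print('floor',*fl,np.mean(fl,0))
print('lid top corner est', tri([(t,168*q,266*q),(C,240*q,2*q)]))
for a in (0,np.pi,np.pi/2,-np.pi/2): print(a,m.solve_ik([654,195,90],DOWN(a)),m.solve_ik([445,405,30],DOWN(a)))
```

```text
weight [653.9 195.8 120. ] (array([654. , 195.7, 123.9]), np.float64(0.13166833446367118)) (array([654.7, 193.4, 110.3]), np.float64(2.444552051087635))
[524.4 469.5  65. ] [522.9 331.9  65. ] [387.2 332.8  65. ] [391.1 473.2  65. ] [456.4 401.8  65. ]
floor [524.9 465.4   5. ] [522.4 335.1   5. ] [389.1 336.2   5. ] [394.3 470.2   5. ] [457.7 401.7   5. ]
lid top corner est (array([563.2, 499.2,  83.7]), np.float64(4.503311804259982))
0 [ 0.2  0.7  1.3 -0.   1.1  1.8] [ 0.6  0.7  1.6 -0.   0.9  2.2]
3.141592653589793 [ 0.2  0.7  1.3 -0.   1.1 -1.4] [ 0.6  0.7  1.6 -0.   0.9 -0.9]
1.5707963267948966 [ 0.2  0.7  1.3 -0.   1.1  0.2] [ 0.6  0.7  1.6 -0.   0.9  0.6]
-1.5707963267948966 [ 0.2  0.7  1.3 -0.   1.1 -2.9] [ 0.6  0.7  1.6 -0.   0.9 -2.5]
```

Run:
```python
from h import *
R=DOWN(np.pi)
m.set_gripper(65,25)
m.goto([654,195.5,190],R)
print(m.servo_line([654,195.5,90],velocity=120,force_limit=8),m.current_ee_pos())
m.set_gripper(0,25); print('w',m.current_grip_width()); m.hold(.2)
m.servo_line([654,195.5,270],velocity=200); print('w',m.current_grip_width(),m.current_contact_force())
m.goto([446,402,270],R); m.servo_line([446,402,60],velocity=200)
print(m.servo_line([446,402,25],velocity=40,force_limit=6),m.current_ee_pos())
m.set_gripper(62); m.hold(.2); m.servo_line([446,402,270],velocity=250)
m.set_gripper(0,30)
m.goto([390,395,290],DOWN(0)); save('wrist','wC2'); im=save('side','s2')
print(m.current_clock())
a=cv2.imread('pics/wC2.png')[:230,150:400]; b=im[220:420,150:350,::-1]
cv2.imwrite('pics/s2c.png',np.hstack([cv2.resize(a,None,fx=1.7,fy=1.7)[:340],cv2.resize(b,None,fx=1.7,fy=1.7)[:340]]))
```

```text
False [654.5094899  195.63709041  90.79702272]
w 35.661729719400505
w 34.99795345057837 [-1.3693293   0.70272723 -3.10605526]
True [445.70631635 401.75846844  25.20016032]
33.625
```

View pics/s2c.png

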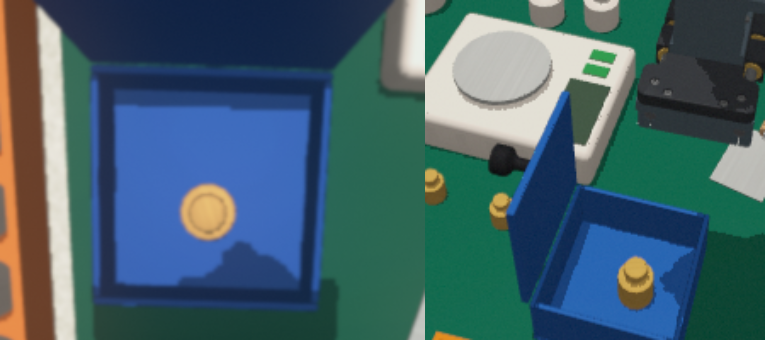

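The weight stands upright in the case and the lid is still open. Now I'll close the lid from behind.

Run:
```python
from h import *
np.set_printoptions(precision=1,suppress=True)
H=np.array([526,65.5]); y=364; R=DOWN(0); r=107
def P(th,off=8): 
    c=H+r*np.array([-np.cos(th),np.sin(th)])+off*np.array([np.sin(th),np.cos(th)]); return [c[0]+16,y,c[1]+14]
m.goto([600,y,300],R); m.servo_line([600,y,P(1.7)[2]],velocity=200,force_limit=10)
for th in list(np.arange(1.75,0.1,-0.15))+[0.1]:
    m.servo_line(P(th,7),velocity=110); F=np.array(m.current_contact_force()); print(round(th,2),F,end=' ')
    if np.linalg.norm(F)>45: print('STOP');break
else:
    print(m.servo_line(P(0,0),velocity=40,force_limit=30),m.current_ee_pos(),m.current_contact_force())
    m.hold(.2); m.servo_line(np.array(m.current_ee_pos())+[0,0,120],velocity=200); im=save('side','s3')
    cv2.imwrite('pics/s3c.png',cv2.resize(im[200:420,100:380,::-1],None,fx=2.2,fy=2.2))
print(m.current_clock())
```

```text
1.75 [-0.  -1.  -0.6] 1.6 [ 0.2 -0.9  0.5] 1.45 [-0.1 -1.6  0.3] 1.3 [ 0.2  0.3 -0.3] 1.15 [0.6 0.2 0.6] 1.0 [0.4 0.4 0.8] 0.85 [-0.4  0.3 -0.3] 0.7 [ 0.8 -0.2 -0.1] 0.55 [-0.3  0.2  0.1] 0.4 [ 0.4  1.3 -0.4] 0.25 [0.3 0.3 1. ] 0.1 [-0.1 -0.3 -0.6] True [436.2 364.4  87.5] [-3.7 -4.4 21.6]
40.3167
```

View pics/s3c.png

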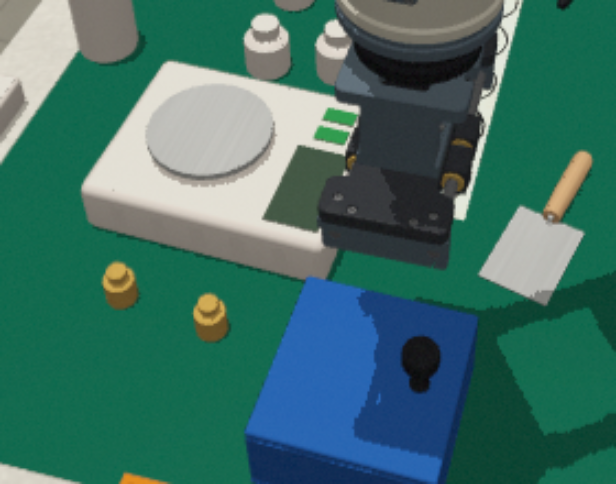

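The lid lies flat and shut, with its knob upright. Now I'll check the bottle detector on the stored view before the bottle run.

```bash
cat > bot.py <<'E'
from h import *
np.set_printoptions(precision=1,suppress=True)
BR=np.array([[662,29],[669,-84],[683,-157.5],[587,20],[580.5,-161.5]])
RING=lambda i: np.array([457.3+.85*(i-3),0.8+68*(i-3)])
def caps(im,c,thr=228,zt=61):
    b=(im.min(2)>thr).astype(np.uint8); b=cv2.morphologyEx(b,cv2.MORPH_OPEN,np.ones((3,3),np.uint8))
    n,lab,st,cen=cv2.connectedComponentsWithStats(b); out=[]
    for i in range(1,n):
        x,y,w,h,a=st[i]
        if y+h<238 and a>60 and max(w,h)<60: 
            X=atz(c,*cen[i],zt); mm=w*np.linalg.norm(X-ray(c,*cen[i])[0])/c['fx']; out.append((X[0],X[1],mm,a/(w*h)))
    return np.array(out)
E
python3 - <<'E'
from bot import *
import pickle
c=cam('wrist',pickle.load(open('poses.pkl','rb'))['A']); im=cv2.imread('pics/wA.png')[:,:,::-1]
print(im[int(164*.7),int(194*.7)],im[int(172*.7),int(445*.7)],im[int(190*.7),int(445*.7)], im[int(180*.7),int(210*.7)])
for t in (205,215,222,228): print(t); print(caps(im,c,t))
E
```

```text
[234 237 229] [233 238 234] [203 201 191] [162 155 145]
205
[[ 682.5 -158.6   45.5    0.7]
 [ 671.2  -87.1   44.3    0.6]
 [ 662.6   23.6   48.1    0.6]
 [ 589.9   14.6   45.9    0.6]
 [ 588.3  -58.6   43.7    0.8]
 [ 584.4 -161.4   41.1    0.7]
 [ 544.7 -245.9   25.4    0.8]
 [ 498.3 -243.3   24.7    0.7]
 [ 489.9  133.8   38.8    0.5]
 [ 501.8   72.5   48.2    0.5]
 [ 500.7   12.8   49.1    0.5]
 [ 498.8  -40.    23.2    0.5]
 [ 479.7  101.8   60.2    0.8]]
215
[[ 683.7 -158.4   30.4    0.8]
 [ 671.9  -83.4   30.3    0.8]
 [ 663.6   31.1   30.     0.8]
 [ 588.3  -58.7   43.7    0.8]
 [ 588.5   21.7   28.1    0.8]
 [ 581.7 -161.5   28.5    0.8]
 [ 544.6 -245.8   24.3    0.8]
 [ 498.  -243.2   22.4    0.7]
 [ 489.5  134.1   37.6    0.5]
 [ 501.9   72.6   45.8    0.5]
 [ 500.7   12.9   45.7    0.5]
 [ 499.   -39.6   23.2    0.5]
 [ 479.7  101.9   57.7    0.8]]
222
[[ 683.7 -158.3   29.3    0.8]
 [ 671.7  -83.5   28.1    0.8]
 [ 663.5   31.1   27.7    0.8]
 [ 588.3  -58.7   43.7    0.8]
 [ 588.5   21.6   27.     0.8]
 [ 581.7 -161.1   26.3    0.8]
 [ 544.6 -245.8   23.2    0.8]
 [ 497.9 -243.1   22.4    0.6]
 [ 490.1  134.1   35.     0.5]
 [ 501.1   71.7   38.5    0.5]
 [ 500.    12.9   37.7    0.5]
 [ 498.9  -40.7   16.5    0.6]
 [ 479.8  101.9   57.7    0.8]]
228
[[ 683.6 -158.1   27.1    0.8]
 [ 671.4  -83.8   27.     0.8]
 [ 662.9   23.8    9.2    0.8]
 [ 588.4  -58.9   41.6    0.8]
 [ 590.4   16.8   16.8    0.7]
 [ 581.7 -161.    25.3    0.8]
 [ 546.3 -243.7   17.6    0.7]
 [ 489.9  134.8   29.8    0.5]
 [ 501.5   71.6   36.1    0.5]
 [ 500.1   12.9   34.3    0.5]
 [ 499.8  -40.3   14.3    0.6]
 [ 479.8  101.7   56.5    0.8]]
```

```bash
cat >> bot.py <<'E'
def look(tag,pose=(520,-70,290)):
    m.goto(list(pose),DOWN(0)); c=cam('wrist'); im=save('wrist',tag); o=caps(im,c,218)
    return o[(o[:,2]>23)&(o[:,2]<35)&(o[:,3]>.72)&(o[:,0]>530)&(o[:,1]>-230)][:,:2]
def bottle(b,i,closex):
    f=look(f'l{b}_{i}'); d=np.hypot(*(f-BR[b]).T); k=d.argmin(); print('bottle',b,'seen\n',f,'off',d[k])
    if d[k]>55: return False
    p=f[k]; R=DOWN(np.pi/2 if closex else 0); m.set_gripper(63,20)
    m.goto([*p,110],R)
    if m.servo_line([*p,23],velocity=130,force_limit=8): print('HIT',m.current_ee_pos()); m.servo_line([*p,110]); return False
    m.set_gripper(0,20); w=m.current_grip_width(); print('width',w)
    m.servo_line([*p,140],velocity=200)
    R=DOWN(np.pi/2); m.goto([*RING(i),140],R); m.servo_line([*RING(i),40],velocity=180)
    print('down',m.servo_line([*RING(i),22.5],velocity=40,force_limit=5),m.current_ee_pos(),m.current_grip_width())
    m.set_gripper(63); m.hold(.15); m.servo_line([*RING(i),140],velocity=250); print('t',m.current_clock()); return 44<w<51
E
python3 - <<'E'
from bot import *
if bottle(4,1,True): print(bottle(2,2,True))
E
```

```text
bottle 4 seen
 [[ 672.   -83.7]
 [ 663.8   31.5]
 [ 638.5 -198.6]
 [ 588.5   21.6]
 [ 581.5 -161.5]] off 1.0441090521521843
width 47.28614946322765
down True [ 455.8 -135.3   23. ] 48.04968034097042
t 49.4917
bottle 2 seen
 [[ 672.   -83.7]
 [ 664.    31.4]
 [ 638.7 -198.7]
 [ 588.4   21.8]] off 60.49714261103653
False
```

Bottle 3 was knocked to about (639,-199), which is consistent in both looks. I'll use its new place and continue.

Run:
```python
from bot import *
BR[2]=[638.7,-198.7]
for a in ((2,2,True),(1,3,False),(3,4,False),(0,5,True)):
    if not bottle(*a): print('FAILED',a); break
else:
    m.goto([400,0,290],DOWN(0)); c=cam('wrist'); im=save('wrist','rings'); o=caps(im,c,215); print(o)
    cv2.imwrite('pics/ringsb.png',cv2.resize(im[:,:,::-1],(800,600),interpolation=cv2.INTER_CUBIC))
print(m.current_clock())
```

```text
bottle 2 seen
 [[ 672.1  -83.6]
 [ 663.9   31.5]
 [ 638.5 -198.7]
 [ 588.5   21.8]] off 0.16533980637355594
width 47.47865735174543
down True [456.7 -67.3  23. ] 47.80826356002094
t 58.425
bottle 1 seen
 [[672.1 -83.7]
 [664.   31.4]
 [588.5  21.7]] off 3.1064787057834033
width 47.60012243072177
down True [457.5   0.8  23. ] 47.86431621799552
t 66.7833
bottle 3 seen
 [[664.   31.5]
 [588.4  22. ]] off 2.4535065306699337
width 47.5187440027786
down True [458.4  68.8  23. ] 47.54364359646285
t 74.95
bottle 0 seen
 [[664.   31.5]] off 3.215914024520369
width 47.57428080581342
down True [459.2 136.8  23. ] 47.61674046299488
t 82.95
[[ 555.   275.4   13.1    0.5]
 [ 533.8 -231.3   30.9    0.7]
 [ 530.1  247.2   33.8    0.8]
 [ 485.3 -228.5   29.3    0.6]
 [ 485.9   90.2   50.6    0.4]
 [ 484.3   30.6   49.4    0.4]
 [ 483.6  -28.3   49.4    0.4]
 [ 482.6  -87.6   45.2    0.5]
 [ 481.2 -142.2   38.     0.4]
 [ 468.4  104.6   39.     0.2]
 [ 461.5   48.3   43.2    0.2]
 [ 460.1    3.    54.5    0.2]
 [ 458.7  -44.7   39.     0.2]
 [ 458.1 -103.7   39.1    0.2]
 [ 467.2  117.4   13.1    0.4]
 [ 458.3    0.5   31.4    0.7]
 [ 458.7   70.3   27.7    0.8]
 [ 457.   -67.3   28.7    0.8]
 [ 447.9 -137.7   35.7    0.6]
 [ 455.3 -226.6   21.9    0.7]
 [ 433.9   89.9   44.2    0.4]
 [ 433.3   31.6   43.2    0.4]
 [ 432.1  -27.8   42.2    0.4]
 [ 431.2  -86.6   41.     0.5]
 [ 434.2 -226.1   20.7    0.6]]
84.1917
```

View pics/ringsb.png

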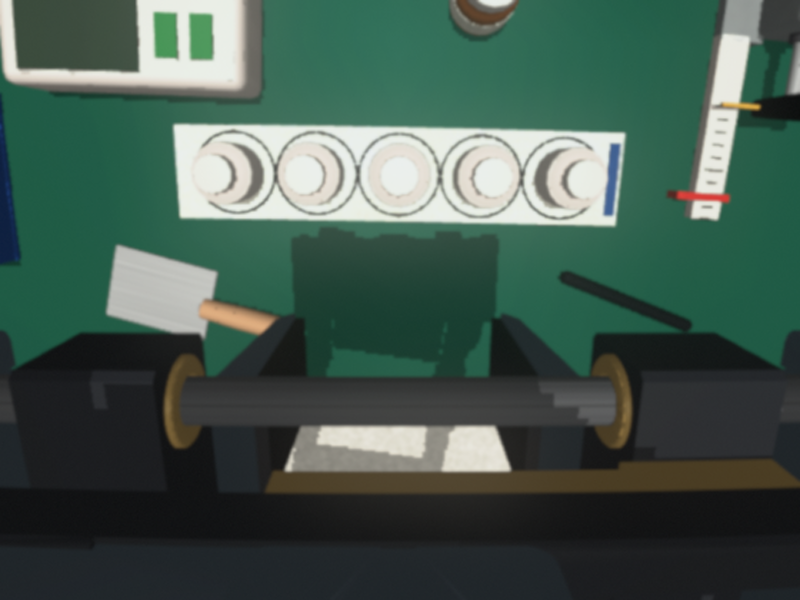

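All five bottles stand upright inside the rings, with caps at (583,181), (494,178), (399,176), (306,175) and (213,175) and ring centres at (565,175), (481,174), (399,174), (317,173) and (232,172). The pointer is home at (735,105).

Run:
```python
from bot import *
c=cam('wrist');q=.7
K=[(583,181),(494,178),(399,176),(306,175),(213,175)];G=[(565,175),(481,174),(399,174),(317,173),(232,172)]
D=[]
for i,(k,g) in enumerate(zip(K,G),1):
    a=atz(c,k[0]*q,k[1]*q,61)[:2];b=atz(c,g[0]*q,g[1]*q,0)[:2]; d=np.hypot(*(a-b)); D.append(d); print(i,a,b,RING(i),d)
if max(D)<5.5: m.set_gripper(63); print(m.job_done(),m.current_clock())
```

```text
1 [ 454.4 -132.2] [ 457.1 -137.8] [ 455.6 -135.2] 6.253341410585523
2 [456.  -67.4] [457.4 -67.4] [456.4 -67.2] 1.4465106823507206
3 [457.1   0.9] [457.2   0.8] [457.3   0.8] 0.13940654634975888
4 [457.8  67.8] [458.  69.] [458.2  68.8] 1.219193015177004
5 [458.1 135.2] [459.1 140.1] [459.  136.8] 4.981729637612073
```

Run:
```python
from bot import *
import pickle
D={};I=[]
for k,y in (('r1',-135),('r5',137)):
    m.goto([400,y,290],DOWN(0)); D[k]=(np.array(m.current_ee_pos()),np.array(m.current_ee_rot())); im=save('wrist',k)
    I.append(cv2.resize(im[70:170,210:350,::-1],None,fx=5,fy=5,interpolation=cv2.INTER_CUBIC)[100:400])
pickle.dump(D,open('p3.pkl','wb')); cv2.imwrite('pics/r15.png',np.vstack(I))
```

```text
(no output)
```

View pics/r15.png

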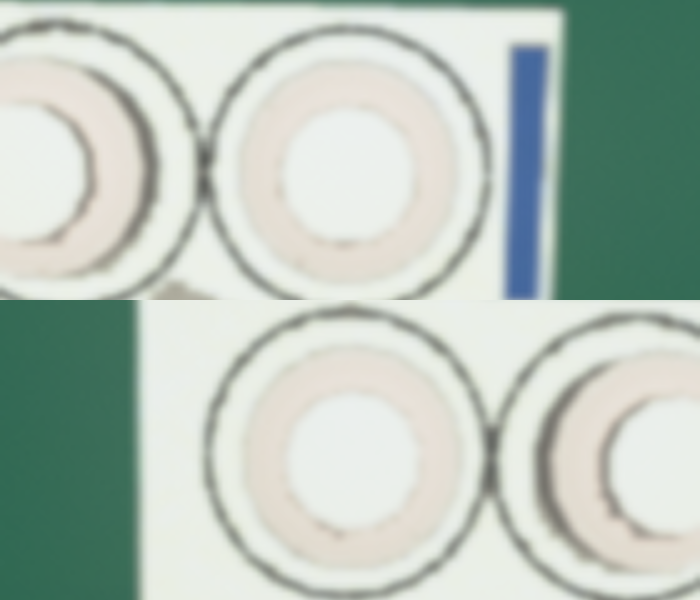

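Seen from straight above, bottles 1 and 5 sit centred in their rings (ring centre about (349,168), cap (348,176); ring centre (349,452), cap (353,458)), about 1–2 mm off. I'll hand it in.

```bash
python3 -c "
from h import *
print(m.job_done(),m.current_clock())"
```

```text
the job is handed in; nothing more can be done
the job is handed in; nothing more can be done
```

I finished and handed in the job, but no verdict came back: the weight is in its closed case, the gauge was held at the red marker for about 2.8 s and is back home, and all five bottles stand in rings 1–5 (one was knocked mid-run and picked up from its new spot).

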